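# Fetch the tube lamp from the sliding-door case for the lantern

## Robot

A 6-joint arm with a two-finger parallel gripper is mounted at the origin on the work surface. World frame = base frame: x ahead of the robot, y to its left, z up, the work surface at z = 0. Lengths are in mm, angles in rad, forces in N, time in s.
With the tool pointing down it reaches from about 300 to 775 mm from the base axis. Payload 14.6 kg.
Tool frame: the origin (TCP) lies midway between the tips of the shut fingers; the grasp point (between the pads) lies 19 mm behind it; z points along the fingers, y is the direction in which the jaws open and shut (so a half turn about z gives the same grasp; the last joint's range is limited). The gripper opens to 94 mm and grips with 3 to 60 N. Pads are 16 mm wide; open, the fingers measure 119 mm over their backs; the gripper's body (75 mm by 177 mm) begins 78 mm behind the grasp point.
Start: joints at [-1.289, 0.3, 1.521, -0, 1.321, -0.067], TCP at [187.966, -516.873, 205.446] pointing down, gripper open.
Joint ranges: [-3.03, 3.03], [-0.79, 2.21], [0.23, 2.52], [-1.04, 4.18], [0, 3.07], [-2.55, 2.55]. Speed limits (rad/s): [2.22, 2.22, 2.57, 3.14, 3.14, 3.14].

## Interface

Orientations are given as [roll, pitch, yaw] about the fixed x, y, z axes, in that order (R = Rz(yaw) Ry(pitch) Rx(roll)).
In Python, from cell import manip, camera gives the robot as it stands. The module is installed in compiled form; this text tells all that it offers.
- The arm moves only by the tool jog_arm, never from a script. Its argument "commands" is a list of rows, each a list of 7 numbers: the shift along the world's x, y, z in units of 1 m (1.0 is 1 m), then the turn, a rotation vector about the world's x, y, z in units of 120 degrees (1.0 is 120 degrees), then the opening, from 0 (shut) to 1 (fully open). In form: [[x, y, z, ax, ay, az, grip], ...]. A call has exactly 10 rows; each row is the pose to reach, as a shift and turn from the pose commanded when the call began; what a row does not reach only later rows make up. A row lasts 1/8 s, in which the tool goes at most 62.5 mm and 10.7 degrees, less where a joint would pass 70% of its speed; a pose out of reach is approached as far as the arm can. A call with a number of a shift or a turn outside -1 to 1 is refused whole. A call with a gripper value outside its range is refused whole. The fingers move at their own pace and stop on an object; "grip_force" is the grip in N (left out, the last holds). Time passes only in rows, so rows that repeat a pose let the fingers close, or fill a call up. It gives the time, the measured TCP pose, the force and the opening at its end, in the units of the state.
- manip.read_state(): the state, without advancing time (a new reading comes with each control period).
- camera(name): name is "scene" or "top"; returns a dict with "pixels" (400x640x3 uint8, blue, green, red), "vertical_fov" (degrees; the focal length in pixels is half the picture's height over the tangent of half this angle, whatever the lens; pixels are square), "cx", "cy" (the principal point, pixels), "k1" (the pictures are not rectified: a ray, as slopes to the right and down, at radius r is drawn at 1 + k1 r^2 times it, then the intrinsics apply), "rvec" (rotation vector, rad) and "tvec" (3), from world to camera coordinates, as OpenCV has them. Camera axes: x right, y down, z forward; pixel columns grow to the right and rows downward; lengths in mm; the calibration is good to about 2 mm. A picture is of the moment at which its call begins. There is no depth.
- manip.sign_off(): hands the job in, once; it reports no verdict.
The state is a dict: "clock": time; "joints": joint angles; "qd": joint speeds; "effort": joint torques, N m; "eef_pos": TCP position; "eef_rot": TCP orientation; "wrist_force": force on the tool from outside, world axes, zero at the start; "moment": the same for the moment, N m; "finger_gap": finger opening in mm.
Only numpy, scipy, OpenCV 4.12 (cv2) and the standard library are available. Lean on these libraries where they do the work, as an engineer would, in place of code of your own. Each camera call takes 0.05 s, during which the arm holds its last target.

## Task

Slide aside the case door that the straight tube lamp stands behind (past the other door, which stays shut), take the lamp out and set it down gently, upright and centred, on the round brass plate of the half-built lantern, and let go without dropping it. Then slide that door fully shut again. Leave the globe lamp in the case and the things on the bench as they are.

Things in the scene. Friction and masses are not known exactly. Their poses are not given: they have to be found in the camera images.
- case: Wooden parts case fixed to the bench: 456 mm wide (its y), 270 deep (its x, -140 to +130). Origin on the bench under it; +x to its back, +y to the left as the robot sees it, z up. Its front slopes back at 32 deg from level and is closed by two framed clear doors, 230 x 190 mm, 8 thick, that slide along y: the left one (y -10 to 220) runs 3 mm above the right one (y -220 to 10).
- sill (a point): Middle of the foot of the sloping front, at x=-135, y=0, z=45 mm in the case frame: from here the underside of the lower (right) door rises at 32 deg from level to x=26, z=146. Site axes: x up the slope, y the case's y, z the outward normal of the doors, (-0.53, 0, 0.85) in the case frame.
- inside (a point): Middle of the case's level floor, 12 mm above the bench (case x=0, y=0). A 6 mm divider at y=0, up to 102 mm high, parts the left and right compartments. A clear roof (z=149) covers all behind x=26 mm. Axes as the case's.
- shelf_edge (a point): Middle of the front edge, underside, of the wooden upper shelf on posts above the case: case x=+10, y=0, z=220 mm; shelf 12 mm thick, tins on it up to z=272. The lamps stand nearly under this edge, so a tool pointing straight down strikes it; one leaning about 32 deg, along the normal of the doors, passes.
- left_door (a joint): Left (upper) door's slide in m: 0 shut, grows as it slides to the case's -y (over the right door), 0.165 fully open, which leaves y=55 to 220 mm open. Friction about 1.5 N; stays where left.
- right_door (a joint): Right (lower) door's slide in m: 0 shut, grows as it slides to the case's +y (beneath the left door), 0.165 fully open, which leaves y=-220 to -55 mm open. Friction about 1.5 N; stays where left.
- left_door_pull (a point): Middle of the outer edge of the left door's pull; moves with the door. The pull is a flat steel fin, 10 mm thick along y, 40 mm long up the slope, standing square off the door 39 mm above its surface, 24 mm from the door's left edge. Site axes: x up the slope, y the case's y, z the outward normal of the door.
- right_door_pull (a point): The same for the right door: fin 24 mm from its right edge, 50 mm above the right door's surface (which lies lower), so that both fins end at the same level, 39 mm above the left door's surface. Same axes.
- tube_lamp: The lamp to fetch: straight white tube, 34 mm diameter, on a brass foot 48 mm diameter and 10 mm high; 95 mm high in all (tube sides straight from 10 to 88 mm), about 0.14 kg, stands upright on the case floor in one of the two compartments. Origin: centre of its underside; z up along the tube.
- globe_lamp: The other lamp, to be left alone: white ball of 62 mm on a brass foot 48 mm across, 82 mm high, in the other compartment. Origin: centre of its underside.
- lantern: Half-built lantern: dark red square base board 110 x 110 mm, 18 mm thick, with a square stub post 11 mm thick, rising to 48 mm above the bench, at each corner (posts 47 mm from the middle along x and y); fixed to the bench in front of the case, on the left or on the right. Origin: on the bench under its centre, z up.
- plate (a point): Centre of the top face of the round brass plate (80 mm diameter) in the middle of the lantern, 21 mm above the bench; z up. The whole foot of the lamp belongs on it.
- tray: Bystander: plain plywood tray, 100 x 110 x 28 mm, on the bench on the other side than the lantern. Origin: centre of underside.
- cup: Bystander: paper cup, 72 mm across, 85 mm high. Origin: centre of underside.
- driver: Bystander: screwdriver lying on the bench. Origin: under its middle.
There are look-alikes about, which are no part of the job. Leave any purple or turquoise look-alike of the lantern alone.

How it is judged (in metres and radians):
On the way, in this order (a step that is already met when the one before it is completed fails the run):
1. the door in front of the tube lamp is slid open by at least 120 mm (((y of tube_lamp in the frame of case above 0 m and value of joint left_door above 0.12 m) or (y of tube_lamp in the frame of case below 0 m and value of joint right_door above 0.12 m))), for 0.1 s.
2. the tube lamp is lifted out of the case (its foot more than 80 mm above the bench, or in front of the case) ((height (world z) of tube_lamp above 0.08 m or x of tube_lamp in the frame of case below -0.17 m)), for 0.1 s.
3. the tube lamp stands on the brass plate, within 15 mm of its centre, upright within 0.1 rad, let go, with the case not yet shut (horizontal distance between tube_lamp and plate below 0.015 m and height (world z) of tube_lamp between 0.017 and 0.027 m and angle between tube_lamp's own z axis and vertical below 0.1 rad and contact force between the fingers and tube_lamp below 0.2 N and linear speed of tube_lamp below 0.03 m/s and value of joint any of left_door, right_door above 0.03 m), for 0.2 s.
At the end, for the whole second after the job is handed in: The tube lamp stands released and at rest on the brass plate, within 15 mm of its centre and upright within 0.1 rad; both doors are shut to within 8 mm; the globe lamp stands upright within 20 mm of where it was (horizontal distance between tube_lamp and plate below 0.015 m and height (world z) of tube_lamp between 0.017 and 0.027 m and angle between tube_lamp's own z axis and vertical below 0.1 rad and contact force between the fingers and tube_lamp below 0.2 N and linear speed of tube_lamp below 0.03 m/s and value of joint each of left_door, right_door below 0.008 m and distance of globe_lamp from where it was at the start of the episode below 0.02 m and angle between globe_lamp's own z axis and vertical below 0.2 rad); the robot touches nothing.
It fails at once if the tube lamp is dropped onto the lantern (let go and faster than 0.35 m/s there) (horizontal distance between tube_lamp and plate below 0.08 m and contact force between the fingers and tube_lamp below 0.1 N and linear speed of tube_lamp above 0.35 m/s).
It fails at once if the tube lamp is tipped over (more than 60 deg) (angle between tube_lamp's own z axis and vertical above 1.05 rad).
It fails at once if the globe lamp is moved more than 25 mm or tipped (distance of globe_lamp from where it was at the start of the episode above 0.025 m or angle between globe_lamp's own z axis and vertical above 0.5 rad).
It fails at once if the other door is opened (more than 30 mm) while the lamp stands in the case (height (world z) of tube_lamp below 0.03 m and x of tube_lamp in the frame of case above -0.1 m and ((y of tube_lamp in the frame of case above 0 m and value of joint right_door above 0.03 m) or (y of tube_lamp in the frame of case below 0 m and value of joint left_door above 0.03 m))).
It fails at once if tray, cup or screwdriver is moved more than 30 mm (distance of any of tray, cup, driver from where it was at the start of the episode above 0.03 m).
It also fails if it takes over 64 s, if anything falls off the work surface, if the arm or the gripper's body presses on something with over 40 N, if the wrist force passes 120 N, or if a joint passes its speed limit or range.

## Working session

There is one attempt and no reset: what is moved stays moved. The work goes in short steps, Python scripts to look and compute and a tool call to move; the robot and the scene stay as the last step left them, time stands still between calls to the robot, and variables do not carry over. Pictures are saved under pics/ and viewed, and the job is handed in when it is done.

Besides the shell and the picture viewer there is one more tool, called by a JSON object that holds its "method" and its "body". jog_arm: Moves the arm, as the interface text tells. Its arguments: {"type":"object","properties":{"commands":{"type":"array","items":{"type":"array","items":{"type":"number"}}},"grip_force":{"type":"number"}},"required":["commands"]}

```bash
mkdir -p pics; cat > h.py <<'E'
import numpy as np,cv2
from cell import manip,camera
def cal(c):
    h=c["pixels"].shape[0]; f=h/2/np.tan(np.radians(c["vertical_fov"])/2)
    R=cv2.Rodrigues(np.array(c["rvec"],float))[0]; t=np.array(c["tvec"],float).ravel()
    return f,c["cx"],c["cy"],c["k1"],R,t
def K(c):
    f,cx,cy,k1,R,t=cal(c); return np.array([[f,0,cx],[0,f,cy],[0,0,1.]]),np.array([k1,0,0,0,0.])
def ray(c,uv):
    k,d=K(c);_,_,_,_,R,t=cal(c)
    p=cv2.undistortPoints(np.array([[uv]],float),k,d)[0,0]
    return -R.T@t, R.T@np.array([p[0],p[1],1])
def onz(c,uv,z):
    o,d=ray(c,uv); return o+d*(z-o[2])/d[2]
def tri(c1,u1,c2,u2):
    o1,d1=ray(c1,u1);o2,d2=ray(c2,u2); d1/=np.linalg.norm(d1);d2/=np.linalg.norm(d2)
    s=np.linalg.lstsq(np.c_[d1,-d2],o2-o1,rcond=None)[0]
    a=o1+d1*s[0];b=o2+d2*s[1]; return (a+b)/2,np.linalg.norm(a-b)
def proj(c,P):
    k,d=K(c); return cv2.projectPoints(np.array(P,float).reshape(-1,3),np.array(c["rvec"],float),np.array(c["tvec"],float),k,d)[0][:,0]
E
python3 - <<'E'
from h import *
import pickle
for n in("scene","top"):
    c=camera(n);pickle.dump(c,open(n+".pkl","wb"));cv2.imwrite(f"pics/{n}0.png",c["pixels"])
    print(n,c["vertical_fov"],c["cx"],c["cy"],c["k1"],-cal(c)[4].T@cal(c)[5])
print(manip.read_state())
E
```

```text
scene 44.89208616302323 321.097084593494 200.57973257276305 -0.14765577698646426 [ 481.26277197  570.25029857 1309.60301233]
top 51.91129906888491 314.7015767882565 195.72486440440716 -0.005446337841248645 [ 272.90575938  -45.32525457 1402.64928104]
{'clock': 0.1, 'joints': array([-1.28858067e+00,  3.00402060e-01,  1.52148714e+00, -3.19281021e-06,
        1.32070630e+00, -6.65904777e-02]), 'qd': array([-0.00028938, -0.00038282, -0.00156174, -0.00058052, -0.00115909,
       -0.00095167]), 'effort': array([ 1.71138665e-03, -5.32650125e+01, -3.53283119e+01,  7.10358960e-02,
        2.34954699e-02, -4.19109040e-05]), 'eef_pos': array([ 187.9156142 , -516.66337018,  204.96394106]), 'eef_rot': array([-3.14059182e+00, -6.36451571e-05,  3.48806891e-01]), 'wrist_force': array([ 0.43625614, -0.34332103, -0.51373686]), 'moment': array([-0.01796899,  0.02582702,  0.00384721]), 'finger_gap': 94.1243581878956}
```

View pics/scene0.png

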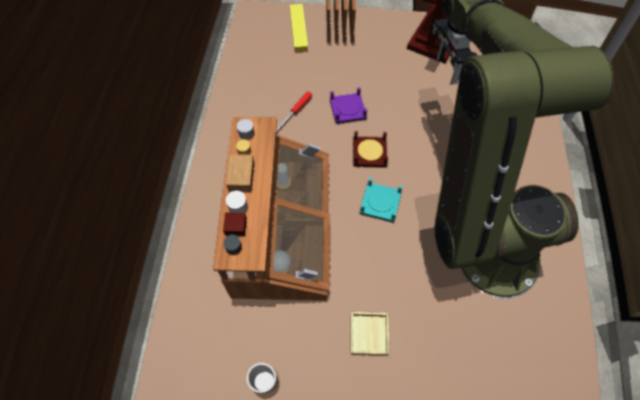

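View pics/top0.png

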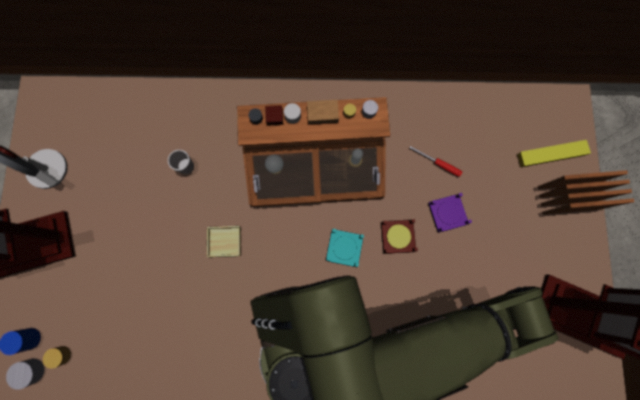

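```bash
python3 - <<'E'
import cv2
a=cv2.imread("pics/scene0.png")[110:300,210:410];b=cv2.imread("pics/top0.png")[90:270,225:485]
cv2.imwrite("pics/sc.png",cv2.resize(a,None,fx=3,fy=3,interpolation=2));cv2.imwrite("pics/tc.png",cv2.resize(b,None,fx=3,fy=3,interpolation=2))
E
```

```text
(no output)
```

View pics/sc.png

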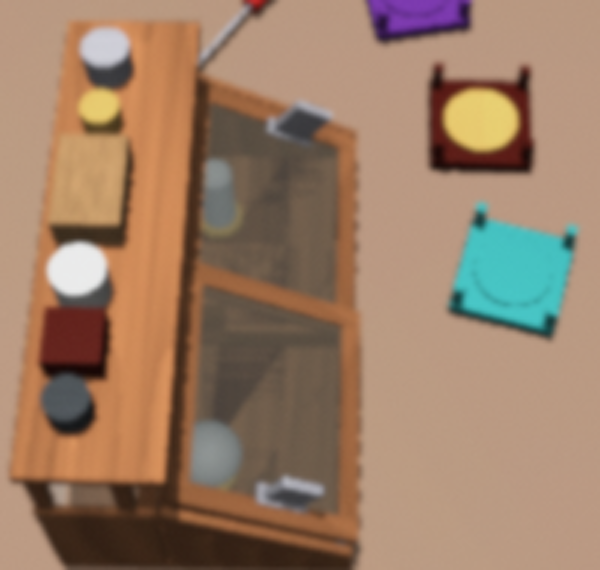

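View pics/tc.png

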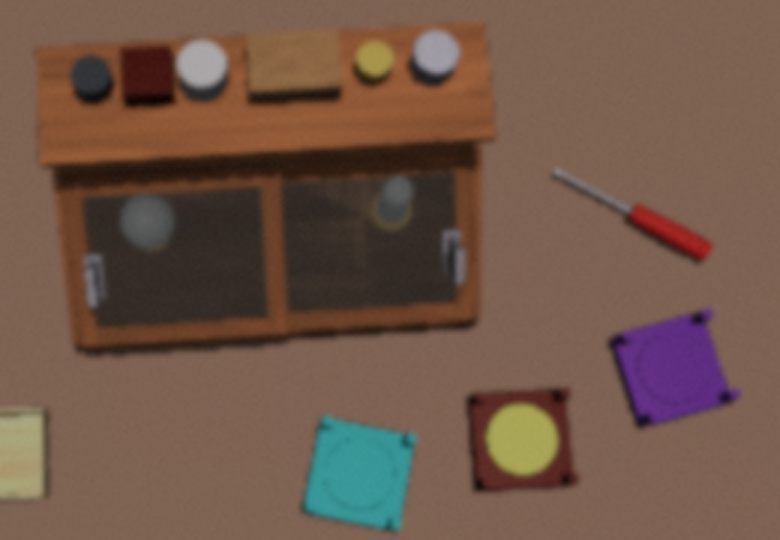

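```bash
python3 - <<'E'
from h import *
import pickle
S=pickle.load(open("scene.pkl","rb"));T=pickle.load(open("top.pkl","rb"))
s=lambda x,y:(210+x/3-1/3,110+y/3-1/3); t=lambda x,y:(225+x/3-1/3,90+y/3-1/3)
for c,n,b in((S,"S",(340,125,400,180)),(T,"T",(375,215,425,260))):
    hsv=cv2.cvtColor(c["pixels"],cv2.COLOR_BGR2HSV);m=cv2.inRange(hsv,(20,80,80),(35,255,255))
    z=np.zeros_like(m);x0,y0,x1,y1=b;z[y0:y1,x0:x1]=m[y0:y1,x0:x1]
    cn=max(cv2.findContours(z,0,1)[0],key=cv2.contourArea);e=cv2.fitEllipse(cn)
    print(n,"plate",e,onz(c,e[0],21))
P=lambda n,a,b:print(n,*[np.round(q,1) for q in tri(S,s(*a),T,t(*b))])
P("leftfin lo end",(322,488),(95,303)); P("leftfin hi end",(262,492),(93,258))
P("rightfin lo",(328,110),(459,282)); P("rightfin hi",(272,125),(447,233))
print("lamp top", tri(S,s(217,172),T,t(399,190)), onz(S,s(217,172),107),onz(T,t(399,190),107))
print("lamp foot", tri(S,s(221,219),T,t(392,210)),onz(S,s(221,219),17),onz(T,t(392,210),17))
print("globe",tri(S,s(213,453),T,t(148,220)))
for a in((40,163),(495,138)): print("shelf",onz(T,t(*a),220),onz(T,t(*a),232))
for a in((15,478),(200,22),(165,482)): print("shelfS",onz(S,s(*a),232))
for a in((80,348),(475,322)): print("front foot T",onz(T,t(*a),45),onz(T,t(*a),0))
E
```

```text
S plate ((369.904541015625, 149.491943359375), (19.239501953125, 23.208293914794922), 97.32349395751953) [ 400.8645294  -325.64353024   21.        ]
T plate ((398.5788269042969, 236.08148193359375), (22.66987419128418, 23.568872451782227), 122.82653045654297) [ 403.64727888 -327.72289039   21.        ]
leftfin lo end [528.1 142.3 126.2] 5.1
leftfin hi end [579.4 147.8 116.9] 4.3
rightfin lo [ 557.5 -242.   135.8] 0.5
rightfin hi [ 613.7 -232.1  117.6] 2.9
lamp top (array([ 663.91195421, -181.72250247,  103.39598143]), np.float64(5.546318177205671)) [ 660.71690083 -178.19890537  107.        ] [ 665.60714409 -182.18490065  107.        ]
lamp foot (array([ 666.72634658, -182.95450914,   10.67116886]), np.float64(7.277135393650342)) [ 662.35943996 -177.6715706    17.        ] [ 668.55254914 -183.44057315   17.        ]
globe (array([634.35564633,  96.11475096,  66.32829742]), np.float64(8.239951959725754))
shelf [653.63724339 188.9785745  220.        ] [649.77407121 186.60116135 232.        ]
shelf [ 687.27912135 -267.03340231  220.        ] [ 683.07459476 -264.78379389  232.        ]
shelfS [763.89153036 197.70151522 232.        ]
shelfS [ 680.35018079 -263.66366377  232.        ]
shelfS [644.94733316 188.63610414 232.        ]
front foot T [495.40599741 168.05207963  45.        ] [502.78088491 175.12458368   0.        ]
front foot T [ 532.00319705 -273.34843311   45.        ] [ 540.59111799 -280.90638138    0.        ]
```

```bash
cat >> h.py <<'E'
O=np.array([654,-40,0.]);YAW=0.077
def W(p,O=O,yaw=None):
    a=YAW if yaw is None else yaw
    return O+np.array(p,float)@np.array([[np.cos(a),np.sin(a),0],[-np.sin(a),np.cos(a),0],[0,0,1]])
def sl(s,y,n): # slope coordinates
    c,q=np.cos(np.radians(32)),np.sin(np.radians(32)); return np.array([-135+s*c-n*q,y,45+s*q+n*c])
E
cat > ov.py <<'E'
from h import *
import pickle
S=pickle.load(open("scene.pkl","rb"));T=pickle.load(open("top.pkl","rb"))
for c,n,(x0,y0,x1,y1) in((S,"S",(210,110,410,300)),(T,"T",(225,90,485,270))):
    im=cv2.resize(c["pixels"][y0:y1,x0:x1],None,fx=3,fy=3,interpolation=cv2.INTER_CUBIC)
    def L(pts,col):
        p=(proj(c,[W(q) for q in pts])-[x0,y0]+.5)*3-.5
        cv2.polylines(im,[np.round(p*8).astype(int)],False,col,1,cv2.LINE_AA,3)
    for y,b in((196,19),(-196,8)):
        L([sl(75,y,b),sl(75,y,58),sl(115,y,58),sl(115,y,b)],(0,255,0))
    L([(10,228,232),(10,-228,232),(10,-228,220),(10,228,220),(10,228,232)],(255,0,0))
    L([sl(0,-220,8),sl(190,-220,8),sl(190,10,8),sl(0,10,8),sl(0,-220,8)],(0,255,255))
    L([sl(0,-10,19),sl(190,-10,19),sl(190,220,19),sl(0,220,19),sl(0,-10,19)],(255,255,0))
    th=np.linspace(0,6.3,30)
    for r,z in((24,12),(17,107)): L([(-1+r*np.cos(a),-141+r*np.sin(a),z) for a in th],(0,0,255))
    cv2.imwrite(f"pics/ov{n}.png",im)
E
python3 ov.py
```

```text
(no output)
```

View pics/ovS.png

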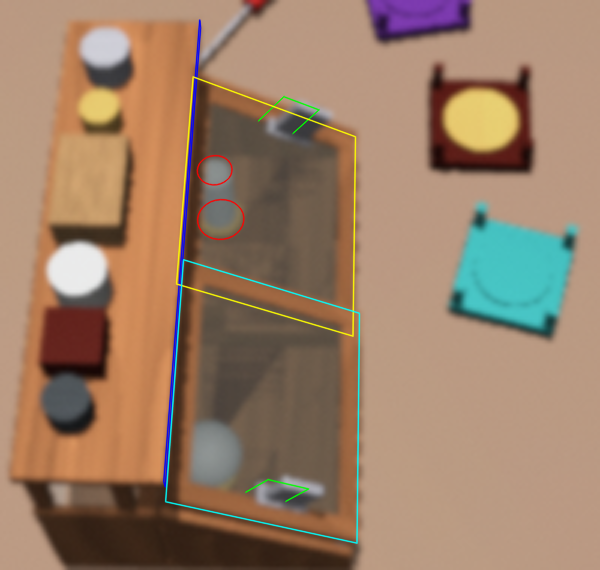

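View pics/ovT.png

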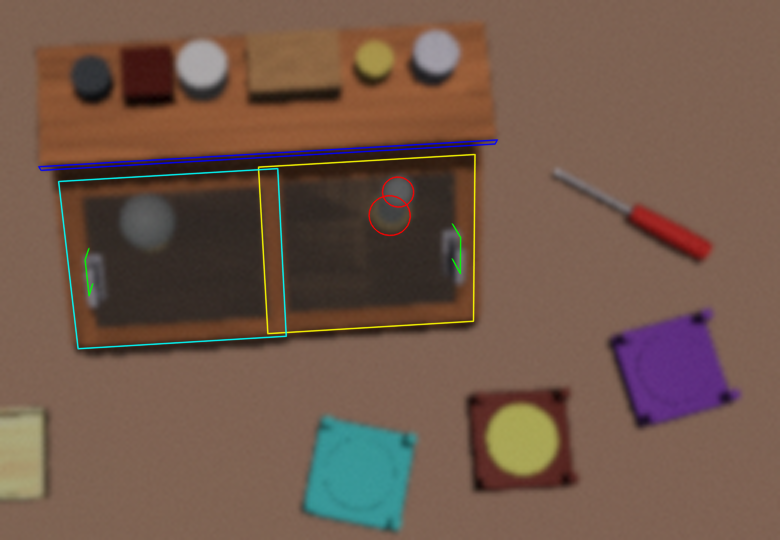

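```bash
cat > ov2.py <<'E'
from h import *
import pickle,sys
S=pickle.load(open("scene.pkl","rb"));T=pickle.load(open("top.pkl","rb"))
s0=float(sys.argv[1])
rows=[]
for c in (S,T):
  r=[]
  for y,b in((196,19),(-196,8)):
    q=proj(c,[W(sl(s0,y,40))])[0].astype(int); x0,y0=q-20
    im=cv2.resize(c["pixels"][y0:y0+40,x0:x0+40],None,fx=7,fy=7,interpolation=cv2.INTER_CUBIC)
    im0=im.copy()
    def L(pts,col):
        p=(proj(c,[W(k) for k in pts])-[x0,y0]+.5)*7-.5
        cv2.polylines(im,[np.round(p*8).astype(int)],True,col,1,cv2.LINE_AA,3)
    for yy in(y-5,y+5):L([sl(s0-20,yy,b),sl(s0-20,yy,58),sl(s0+20,yy,58),sl(s0+20,yy,b)],(0,255,0))
    r+= [im,im0] if c is T or 1 else []
  rows.append(np.hstack([r[0],r[2]]))
cv2.imwrite("pics/fin%d.png"%s0,np.vstack(rows))
E
python3 ov2.py 82
```

```text
(no output)
```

View pics/fin82.png

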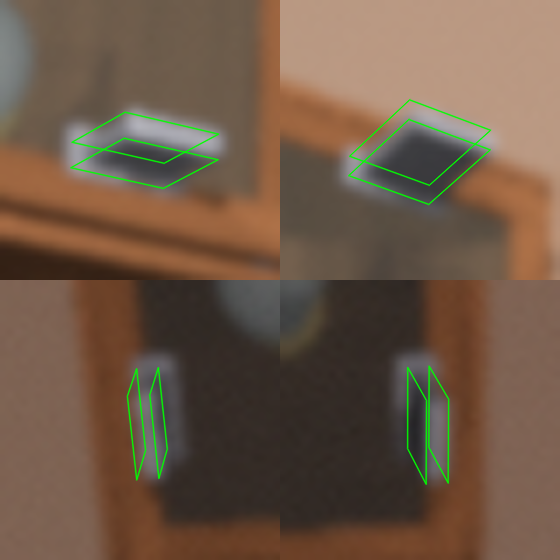

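```bash
cat >> h.py <<'E'
from scipy.spatial.transform import Rotation as Ro
RT=Ro.from_euler('xyz',[np.pi,-np.radians(32),YAW])
def delta(p,R=RT):
    st=manip.read_state(); d=(np.array(p)-st["eef_pos"])/1000
    rv=(R*Ro.from_euler('xyz',st["eef_rot"]).inv()).as_rotvec()/np.radians(120)
    return np.round(np.r_[d,rv],4)
E
python3 - <<'E'
from h import *
print(Ro.from_euler('xyz',[np.pi,-np.radians(32),YAW]).as_matrix())
for n in(130,60,33): print(n,W(sl(82,-196,n)),delta(W(sl(82,-196,n))))
E
```

```text
[[ 8.45535299e-01  7.69239337e-02  5.28349095e-01]
 [ 6.52351955e-02 -9.97036964e-01  4.07634744e-02]
 [ 5.29919264e-01  1.00613962e-16 -8.48048096e-01]]
130 [ 535.12561307 -245.75394171  198.69963217] [ 0.3472  0.2709 -0.0063  0.0561 -0.2615 -0.1265]
60 [ 572.11004969 -242.90049851  139.33626544] [ 0.3842  0.2738 -0.0656  0.0561 -0.2615 -0.1265]
33 [ 586.37547525 -241.7998847   116.43896684] [ 0.3985  0.2749 -0.0885  0.0561 -0.2615 -0.1265]
```

{"method": "jog_arm", "body": {"commands": [[0.03, 0.02, 0.05, 0, 0, 0, 0.43], [0.07, 0.05, 0.08, 0, 0, 0, 0.43], [0.12, 0.08, 0.1, 0.01, -0.05, -0.025, 0.43], [0.16, 0.12, 0.1, 0.02, -0.1, -0.05, 0.43], [0.2, 0.16, 0.1, 0.03, -0.15, -0.075, 0.43], [0.24, 0.19, 0.1, 0.045, -0.2, -0.1, 0.43], [0.28, 0.22, 0.08, 0.0561, -0.2615, -0.1265, 0.43], [0.32, 0.25, 0.05, 0.0561, -0.2615, -0.1265, 0.43], [0.347, 0.271, 0.02, 0.0561, -0.2615, -0.1265, 0.43], [0.347, 0.271, -0.006, 0.0561, -0.2615, -0.1265, 0.43]], "grip_force": 20}}

```text
clock: 1.35
eef_pos: [535.9, -243.9, 197.9]
eef_rot: [-3.142, -0.558, 0.079]
wrist_force: [0.6, -0.3, 0.4]
finger_gap: 40.0
```

```bash
python3 - <<'E'
from h import *
for n in("scene","top"):
    c=camera(n);cv2.imwrite(f"pics/{n}1.png",c["pixels"])
st=manip.read_state();print(st)
print(delta(W(sl(82,-196,33))))
E
```

```text
{'clock': 1.45, 'joints': array([-0.65699879,  0.16903374,  1.80415149,  0.51281468,  0.80773206,
        0.54571151]), 'qd': array([-0.02008142, -0.04441116, -0.05717296, -0.01875513,  0.04749849,
        0.03659848]), 'effort': array([  0.92316169, -43.21359515, -33.34233642,   1.29627395,
        -1.57574046,  -0.50974192]), 'eef_pos': array([ 534.25720506, -244.66074614,  196.40037219]), 'eef_rot': array([-3.13855399, -0.55457914,  0.0759859 ]), 'wrist_force': array([ 0.14837429, -0.5827556 ,  0.94337955]), 'moment': array([-0.00982402,  0.24314948, -0.01591013]), 'finger_gap': 40.968981118681775}
[ 0.0521  0.0029 -0.08   -0.0011 -0.002  -0.0003]
```

View pics/scene1.png

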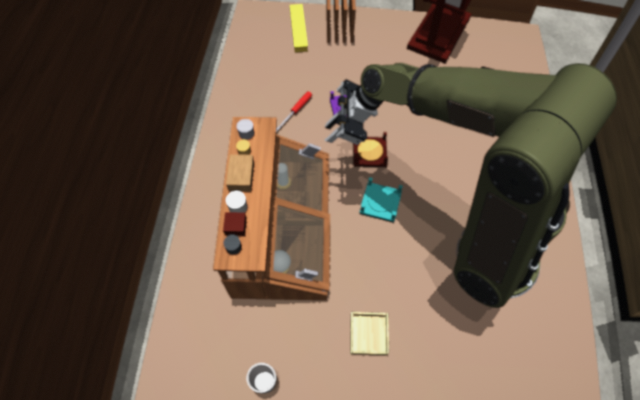

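View pics/top1.png

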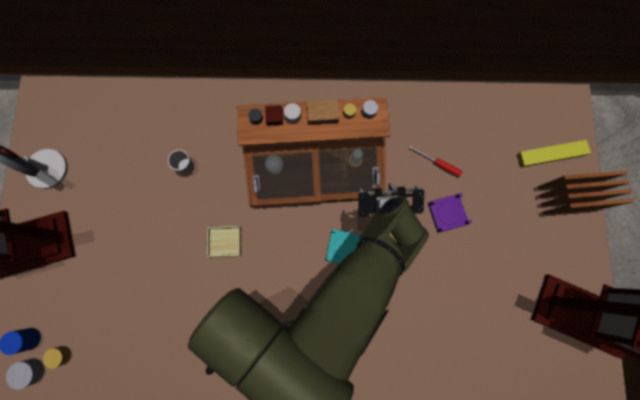

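```bash
python3 - <<'E'
from h import *
out=[]
for n in("scene","top"):
    c=camera(n);p=manip.read_state();P=p["eef_pos"];R=Ro.from_euler('xyz',p["eef_rot"]).as_matrix()
    q=proj(c,[P+R[:,1]*a for a in(-20,0,20)]+[W(sl(82,-196,58))]);x0,y0=q[1].astype(int)-[40,32]
    im=cv2.resize(c["pixels"][y0:y0+65,x0:x0+80],None,fx=5,fy=5,interpolation=2)
    for k,a in enumerate(q): cv2.circle(im,tuple(np.round((a-[x0,y0]+.5)*5).astype(int)),3,(0,0,255) if k<3 else (0,255,0),-1)
    out.append(im)
cv2.imwrite("pics/c2.png",np.hstack(out))
E
```

```text
(no output)
```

View pics/c2.png

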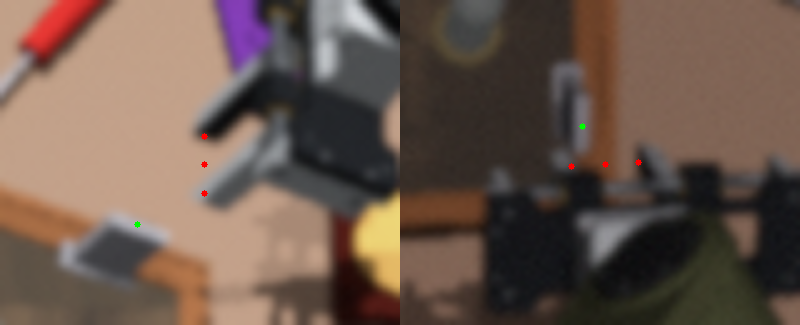

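{"method": "jog_arm", "body": {"commands": [[0.008, 0.0, -0.01, 0, 0, 0, 0.43], [0.016, 0.001, -0.022, 0, 0, 0, 0.43], [0.024, 0.001, -0.035, 0, 0, 0, 0.43], [0.032, 0.002, -0.048, 0, 0, 0, 0.43], [0.04, 0.002, -0.06, 0, 0, 0, 0.43], [0.046, 0.003, -0.07, 0, 0, 0, 0.43], [0.05, 0.003, -0.078, 0, 0, 0, 0.43], [0.05, 0.003, -0.078, 0, 0, 0, 0.43], [0.05, 0.003, -0.078, 0, 0, 0, 0.43], [0.05, 0.003, -0.078, 0, 0, 0, 0.43]]}}

```text
clock: 2.8
eef_pos: [585.0, -243.0, 122.0]
eef_rot: [3.14, -0.559, 0.077]
wrist_force: [-0.1, 0.0, -0.8]
finger_gap: 40.5
```

```bash
python3 - <<'E'
from h import *
out=[]
for n in("scene","top"):
    c=camera(n);p=manip.read_state();P=p["eef_pos"]
    q=proj(c,[P]);x0,y0=q[0].astype(int)-[40,32]
    out.append(cv2.resize(c["pixels"][y0:y0+65,x0:x0+80],None,fx=5,fy=5,interpolation=2))
print(p["wrist_force"],p["eef_pos"],delta(W(sl(82,-196,33))))
cv2.imwrite("pics/c3.png",np.hstack(out))
E
```

```text
[0.08169516 0.32957734 0.59100796] [ 584.99075024 -243.01530048  121.87219523] [ 0.0014  0.0012 -0.0054  0.0005  0.0003  0.0003]
```

View pics/c3.png

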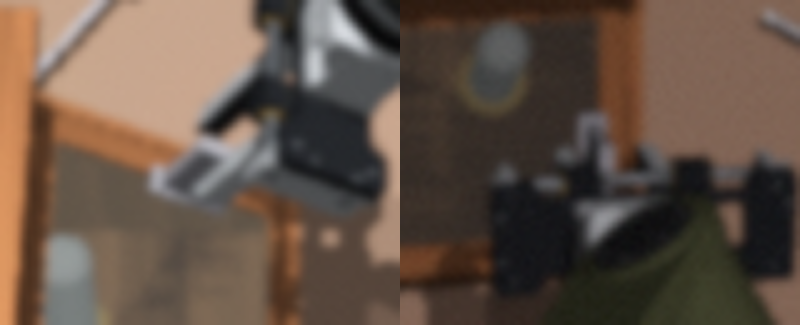

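{"method": "jog_arm", "body": {"commands": [[0, 0.012, -0.002, 0, 0, 0, 0.43], [-0.001, 0.024, -0.002, 0, 0, 0, 0.43], [-0.003, 0.044, -0.002, 0, 0, 0, 0.43], [-0.005, 0.066, -0.002, 0, 0, 0, 0.43], [-0.007, 0.088, -0.002, 0, 0, 0, 0.43], [-0.0085, 0.11, -0.002, 0, 0, 0, 0.43], [-0.01, 0.132, -0.002, 0, 0, 0, 0.43], [-0.0115, 0.152, -0.002, 0, 0, 0, 0.43], [-0.013, 0.165, -0.002, 0, 0, 0, 0.43], [-0.013, 0.17, -0.002, 0, 0, 0, 0.43]]}}

```text
clock: 4.15
eef_pos: [571.6, -71.4, 119.6]
eef_rot: [3.141, -0.559, 0.078]
wrist_force: [-1.6, -1.6, -0.4]
finger_gap: 40.7
```

```bash
python3 - <<'E'
from h import *
out=[]
for n in("scene","top"):
    c=camera(n);p=manip.read_state()
    x0,y0=(200,90) if n=="scene" else (225,90)
    out.append(cv2.resize(c["pixels"][y0:y0+195,x0:x0+200],None,fx=2,fy=2,interpolation=2))
print(p["wrist_force"],p["eef_pos"])
cv2.imwrite("pics/c4.png",np.hstack(out))
E
```

```text
[ 0.16271806  0.32316261 -0.71424698] [571.80297727 -71.94746837 119.53318963]
```

View pics/c4.png

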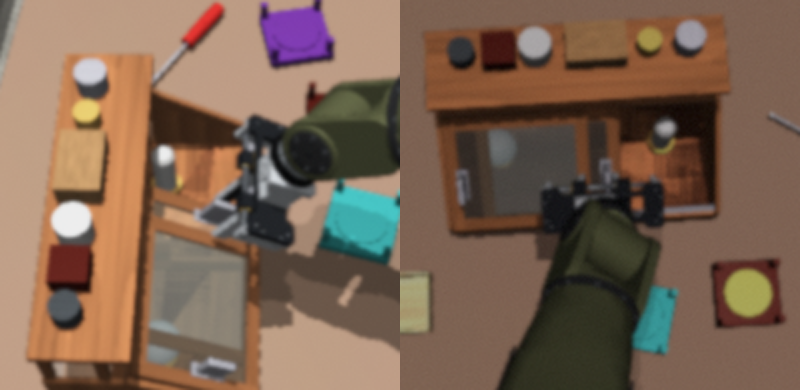

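{"method": "jog_arm", "body": {"commands": [[0, 0.004, 0, 0, 0, 0, 0.43], [-0.0005, 0.008, 0, 0, 0, 0, 0.43], [-0.001, 0.01, 0, 0, 0, 0, 0.43], [-0.001, 0.008, 0, 0, 0, 0, 0.43], [-0.001, 0.004, 0, 0, 0, 0, 0.43], [-0.015, 0.003, 0.02, 0, 0, 0, 0.5], [-0.035, 0.003, 0.053, 0, 0, 0, 0.7], [-0.05, -0.01, 0.09, 0, 0, 0, 0.7], [-0.05, -0.05, 0.11, 0, 0, 0, 0.7], [-0.05, -0.09, 0.12, 0, 0, 0, 0.7]]}}

```text
clock: 5.5
eef_pos: [522.0, -164.2, 241.2]
eef_rot: [3.139, -0.561, 0.078]
wrist_force: [0.1, -0.5, -0.3]
finger_gap: 65.8
```

```bash
python3 - <<'E'
from h import *
import pickle
out=[]
for n in("scene","top"):
    c=camera(n);p=manip.read_state();pickle.dump(c,open(n+"5.pkl","wb"))
    q=proj(c,[W((0,-141,60))])[0];x0,y0=q.astype(int)-[33,33]
    print(n,x0,y0)
    out.append(cv2.resize(c["pixels"][y0:y0+66,x0:x0+66],None,fx=6,fy=6,interpolation=2))
print(p["wrist_force"],p["eef_pos"],p["joints"])
cv2.imwrite("pics/c5.png",np.hstack(out))
E
```

```text
scene 248 141
top 322 124
[ 1.01636969  0.1848963  -0.80002659] [ 522.07593353 -166.08964435  240.69614237] [-0.52330319  0.00542661  1.87528889  0.41619245  0.82598608  0.75653942]
```

View pics/c5.png

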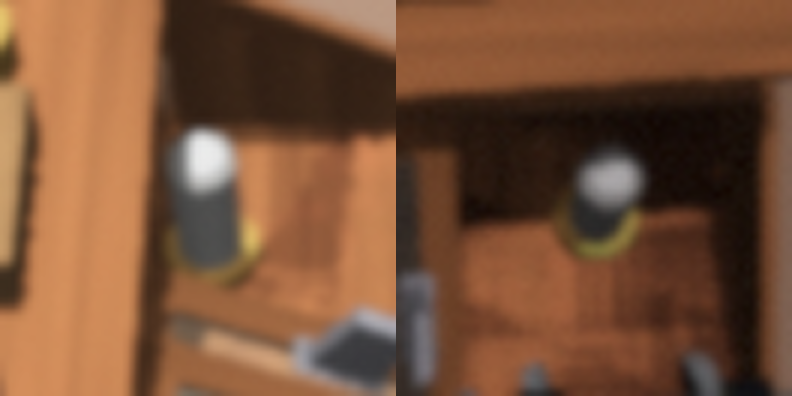

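```bash
python3 - <<'E'
from h import *
import pickle
S=pickle.load(open("scene5.pkl","rb"));T=pickle.load(open("top5.pkl","rb"))
s=lambda x,y:(248+(x+.5)/6-.5,141+(y+.5)/6-.5); t=lambda x,y:(322+(x-396+.5)/6-.5,124+(y+.5)/6-.5)
print("foot",onz(S,s(214,243),19),onz(T,t(599,215),19))
print("top",onz(S,s(207,160),104),onz(T,t(610,180),104))
for L in [(664,-181,12)]:
  for c,o in((S,(248,141)),(T,(322,124))):
    q=proj(c,[np.array(L)+[0,0,a] for a in(0,10,95)]); print((q-o+.5)*6-.5)
E
```

```text
foot [ 663.08824497 -182.13943275   19.        ] [ 668.88960838 -183.53469356   19.        ]
top [ 660.80344172 -179.22619952  104.        ] [ 664.50373572 -181.12529335  104.        ]
[[212.81509197 251.62928874]
 [211.59238385 241.77338041]
 [200.6312808  153.14820249]]
[[197.49747926 226.30997953]
 [199.16713147 221.65029046]
 [214.34218058 179.2986213 ]]
```

```bash
python3 - <<'E'
from h import *
z=RT.as_matrix()[:,2]; G=np.array([664.5,-181.5,80]); 
for b in(140,0):print(G+19*z-b*z,delta(G+19*z-b*z))
E
```

```text
[ 600.56975955 -186.4323804   182.61381963] [ 0.0785 -0.0203 -0.0581  0.0009  0.0009  0.0016]
[ 674.5386328  -180.72549399   63.88708617] [ 0.1525 -0.0146 -0.1768  0.0009  0.0009  0.0016]
```

{"method": "jog_arm", "body": {"commands": [[0.03, -0.01, -0.02, 0, 0, 0, 0.7], [0.06, -0.02, -0.04, 0, 0, 0, 0.7], [0.0785, -0.0203, -0.058, 0, 0, 0, 0.7], [0.0785, -0.0203, -0.058, 0, 0, 0, 0.7], [0.09, -0.0195, -0.076, 0, 0, 0, 0.7], [0.101, -0.0185, -0.094, 0, 0, 0, 0.7], [0.112, -0.0177, -0.112, 0, 0, 0, 0.7], [0.118, -0.0172, -0.121, 0, 0, 0, 0.7], [0.118, -0.0172, -0.121, 0, 0, 0, 0.7], [0.118, -0.0172, -0.121, 0, 0, 0, 0.7]]}}

```text
clock: 6.85
eef_pos: [639.9, -180.2, 119.5]
eef_rot: [3.14, -0.559, 0.077]
wrist_force: [0.2, 0.3, 0.7]
finger_gap: 65.8
```

```bash
python3 - <<'E'
from h import *
out=[]
for n in("scene","top"):
    c=camera(n);p=manip.read_state()
    q=proj(c,[p["eef_pos"]])[0];x0,y0=q.astype(int)-[40,40]
    out.append(cv2.resize(c["pixels"][y0:y0+80,x0:x0+80],None,fx=5,fy=5,interpolation=2))
z=RT.as_matrix()[:,2]; G=np.array([664.5,-181.5,80]); 
print(p["wrist_force"],p["eef_pos"],delta(G+19*z))
cv2.imwrite("pics/c6.png",np.hstack(out))
E
```

```text
[ 0.72646807 -0.40838515 -0.32616062] [ 639.95998318 -180.23995948  119.38200413] [ 0.0346 -0.0005 -0.0555  0.0006  0.0005  0.0003]
```

View pics/c6.png

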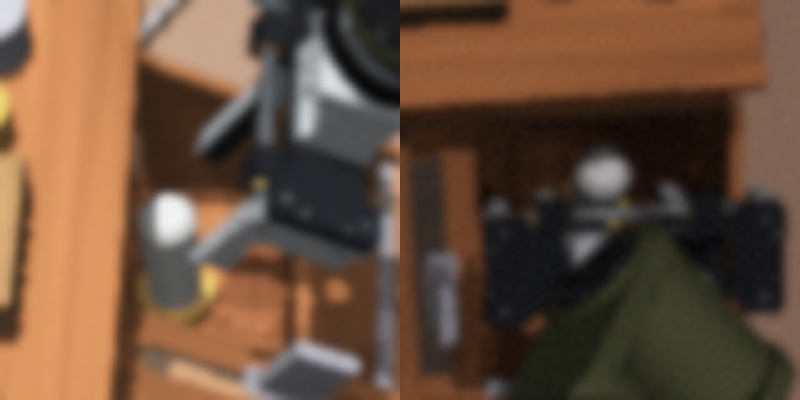

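{"method": "jog_arm", "body": {"commands": [[0.007, 0, -0.011, 0, 0, 0, 0.7], [0.014, 0, -0.022, 0, 0, 0, 0.7], [0.021, 0, -0.033, 0, 0, 0, 0.7], [0.027, 0, -0.043, 0, 0, 0, 0.7], [0.032, 0, -0.051, 0, 0, 0, 0.7], [0.0346, 0, -0.0555, 0, 0, 0, 0.7], [0.0346, 0, -0.0555, 0, 0, 0, 0.7], [0.0346, 0, -0.0555, 0, 0, 0, 0.7], [0.0346, 0, -0.0555, 0, 0, 0, 0.6], [0.0346, 0, -0.0555, 0, 0, 0, 0.55]]}}

```text
clock: 8.2
eef_pos: [674.6, -180.2, 63.3]
eef_rot: [3.14, -0.559, 0.077]
wrist_force: [0.1, 0.1, -0.5]
finger_gap: 52.5
```

```bash
cat > look.py <<'E'
from h import *
import sys
out=[]
for n in("scene","top"):
    c=camera(n);p=manip.read_state()
    q=proj(c,[p["eef_pos"]])[0];x0,y0=np.maximum(q.astype(int)-[40,40],0)
    out.append(cv2.resize(c["pixels"][y0:y0+80,x0:x0+80],(400,400),interpolation=2)); print(n,x0,y0)
print(p["clock"],p["wrist_force"],p["eef_pos"],p["finger_gap"])
cv2.imwrite(f"pics/{sys.argv[1]}.png",np.hstack(out))
E
python3 look.py c7
```

```text
scene 238 133
top 315 114
8.3 [0.00142372 0.90924821 0.18904311] [ 674.55552219 -180.08809222   63.05089971] 52.10985708887063
```

View pics/c7.png

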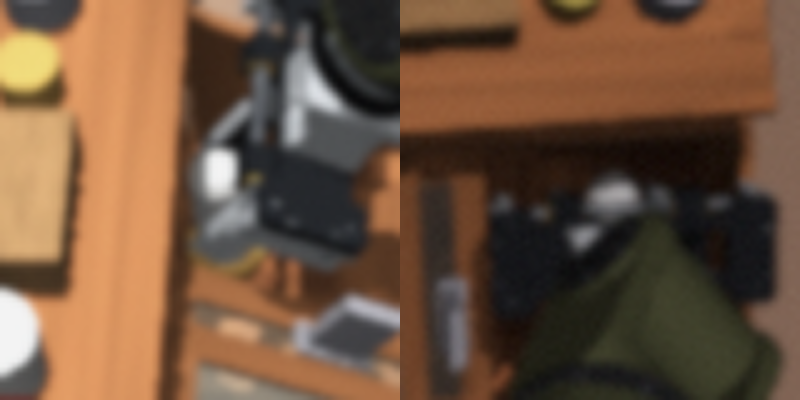

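{"method": "jog_arm", "body": {"commands": [[0, 0, 0, 0, 0, 0, 0.45], [0, 0, 0, 0, 0, 0, 0.4], [0, 0, 0, 0, 0, 0, 0.36], [0, 0, 0, 0, 0, 0, 0.3], [0, 0, 0, 0, 0, 0, 0.3], [0, 0, 0, 0, 0, 0, 0.2], [0, 0, 0, 0, 0, 0, 0.2], [0, 0, 0.003, 0, 0, 0, 0.2], [0, 0, 0.006, 0, 0, 0, 0.2], [0, 0, 0.006, 0, 0, 0, 0.2]], "grip_force": 25}}

```text
clock: 9.55
eef_pos: [674.6, -180.0, 69.2]
eef_rot: [3.141, -0.559, 0.077]
wrist_force: [0.4, -0.1, -1.6]
finger_gap: 33.4
```

```bash
python3 look.py c8
```

```text
scene 238 132
top 315 113
9.65 [-0.3795361   0.20170819 -1.30095206] [ 674.49881439 -179.99687682   68.86915797] 33.63643244269866
```

View pics/c8.png

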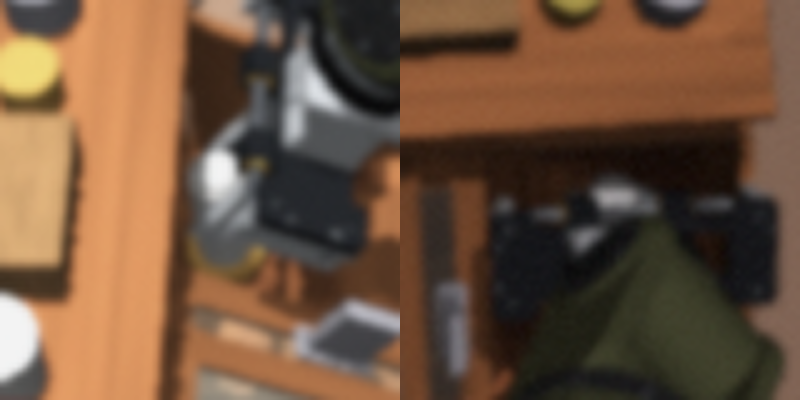

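{"method": "jog_arm", "body": {"commands": [[-0.008, 0, 0.012, 0, 0, 0, 0.2], [-0.016, -0.001, 0.026, 0, 0, 0, 0.2], [-0.025, -0.002, 0.04, 0, 0, 0, 0.2], [-0.034, -0.0025, 0.054, 0, 0, 0, 0.2], [-0.043, -0.003, 0.068, 0, 0, 0, 0.2], [-0.051, -0.004, 0.082, 0, 0, 0, 0.2], [-0.06, -0.005, 0.096, 0, 0, 0, 0.2], [-0.068, -0.005, 0.108, 0, 0, 0, 0.2], [-0.074, -0.006, 0.119, 0, 0, 0, 0.2], [-0.078, -0.006, 0.125, 0, 0, 0, 0.2]]}}

```text
clock: 10.9
eef_pos: [596.3, -186.2, 194.7]
eef_rot: [3.14, -0.559, 0.077]
wrist_force: [-0.6, -0.3, -1.7]
finger_gap: 33.8
```

```bash
python3 look.py c9
```

```text
scene 263 109
top 322 126
11.0 [-0.42614756  0.30666184 -2.12673798] [ 596.49714106 -186.18694694  194.64170802] 33.544201135632655
```

View pics/c9.png

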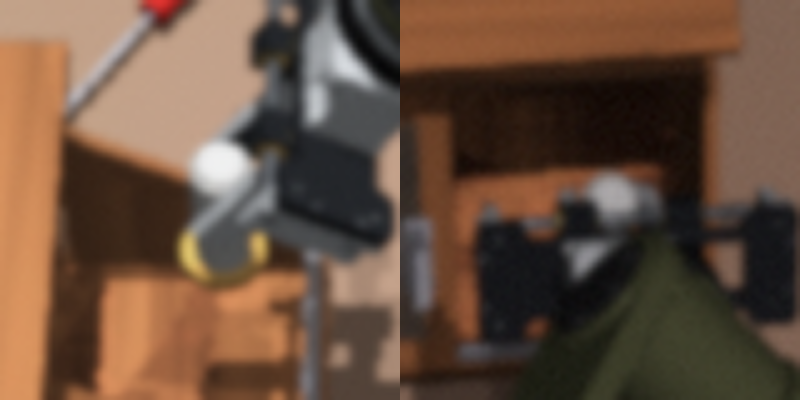

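{"method": "jog_arm", "body": {"commands": [[-0.01, -0.005, 0.003, 0, 0, 0, 0.2], [-0.03, -0.015, 0.005, 0, 0, 0, 0.2], [-0.055, -0.03, 0.005, 0, 0, 0, 0.2], [-0.08, -0.045, 0.005, 0, 0, 0, 0.2], [-0.105, -0.06, 0.003, 0, 0, 0, 0.2], [-0.13, -0.075, 0, 0, 0, 0, 0.2], [-0.15, -0.09, 0, 0, 0, 0, 0.2], [-0.165, -0.105, 0, 0, 0, 0, 0.2], [-0.175, -0.115, 0, 0, 0, 0, 0.2], [-0.18, -0.12, 0, 0, 0, 0, 0.2]]}}

```text
clock: 12.25
eef_pos: [416.1, -306.5, 193.8]
eef_rot: [3.141, -0.558, 0.076]
wrist_force: [0.4, 0.4, -2.0]
finger_gap: 33.6
```

```bash
python3 look.py c10; python3 -c "
from h import *
print(delta([412.4,-325.9,132]));print(manip.read_state()['joints'])"
```

```text
scene 329 80
top 363 186
12.35 [ 0.30809611  0.27242346 -1.67237173] [ 416.35270066 -306.33493795  193.84849618] 33.37066014490698
[-0.004  -0.0196 -0.0618  0.0003 -0.      0.0005]
[-0.94681838  0.06112754  1.93327046  0.60077456  0.92648692  0.23324216]
```

View pics/c10.png

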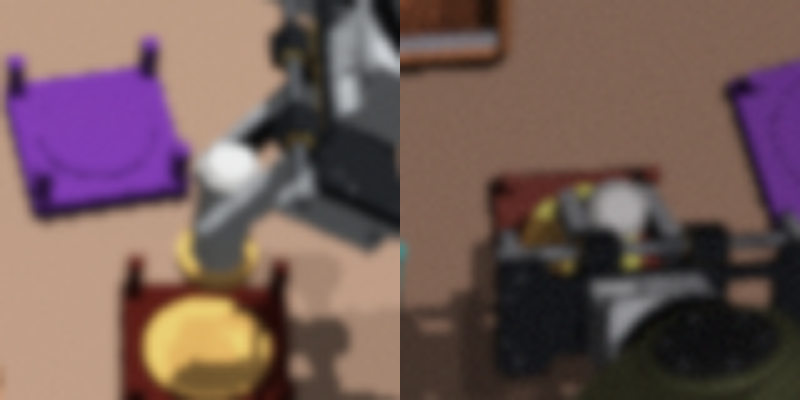

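```bash
python3 - <<'E'
from h import *
p=manip.read_state()["eef_pos"]+[-10.1,-.8,-51]
S=camera("scene");T=camera("top")
print((proj(S,[p+[0,0,5],p+[0,0,92]])-[329,80]+.5)*5-.5);print((proj(T,[p+[0,0,5],p+[0,0,92]])-[363,186]+.5)*5-.5+[400,0])
E
```

```text
[[215.78425072 253.6523414 ]
 [230.35413056 161.40257914]]
[[588.07659855 228.66826242]
 [619.50474721 212.98889092]]
```

{"method": "jog_arm", "body": {"commands": [[-0.001, -0.005, -0.005, 0, 0, 0, 0.2], [-0.002, -0.01, -0.015, 0, 0, 0, 0.2], [-0.004, -0.015, -0.028, 0, 0, 0, 0.2], [-0.004, -0.0196, -0.04, 0, 0, 0, 0.2], [-0.004, -0.0196, -0.052, 0, 0, 0, 0.2], [-0.004, -0.0196, -0.064, 0, 0, 0, 0.2], [-0.004, -0.0196, -0.076, 0, 0, 0, 0.2], [-0.004, -0.0196, -0.086, 0, 0, 0, 0.2], [-0.004, -0.0196, -0.092, 0, 0, 0, 0.2], [-0.004, -0.0196, -0.092, 0, 0, 0, 0.2]]}}

```text
clock: 13.7
eef_pos: [412.5, -325.6, 101.7]
eef_rot: [3.141, -0.558, 0.077]
wrist_force: [0.6, -0.9, -1.5]
finger_gap: 33.7
```

```bash
python3 look.py c11
```

```text
scene 328 94
top 363 190
13.8 [ 0.19980612 -0.0080433  -0.88730027] [ 412.68640208 -325.80401626  102.23401752] 33.564236973438156
```

View pics/c11.png

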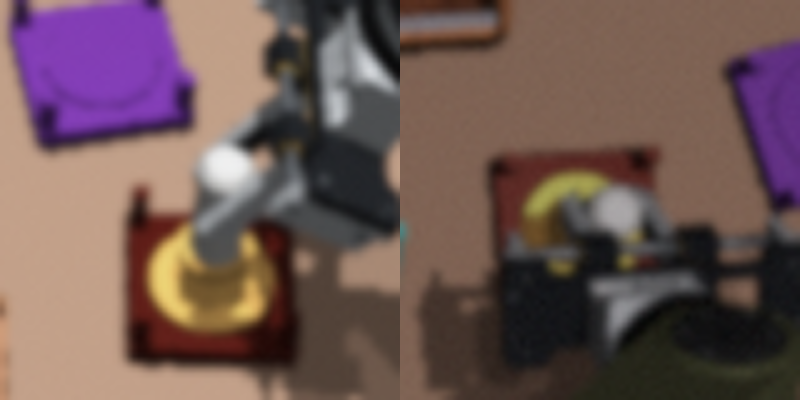

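{"method": "jog_arm", "body": {"commands": [[0, 0, -0.006, 0, 0, 0, 0.2], [0, 0, -0.012, 0, 0, 0, 0.2], [0, 0, -0.018, 0, 0, 0, 0.2], [0, 0, -0.023, 0, 0, 0, 0.2], [0, 0, -0.025, 0, 0, 0, 0.2], [0, 0, -0.026, 0, 0, 0, 0.2], [0, 0, -0.027, 0, 0, 0, 0.2], [0, 0, -0.027, 0, 0, 0, 0.2], [0, 0, -0.027, 0, 0, 0, 0.2], [0, 0, -0.027, 0, 0, 0, 0.2]]}}

```text
clock: 15.05
eef_pos: [412.6, -325.7, 75.0]
eef_rot: [3.141, -0.559, 0.077]
wrist_force: [1.1, -0.3, -0.8]
finger_gap: 33.7
```

```bash
python3 look.py c12
```

```text
scene 327 99
top 361 191
15.15 [ 0.20197908 -0.21677368 -1.58293082] [ 412.57703182 -325.68369696   74.9921707 ] 33.233426235178314
```

View pics/c12.png

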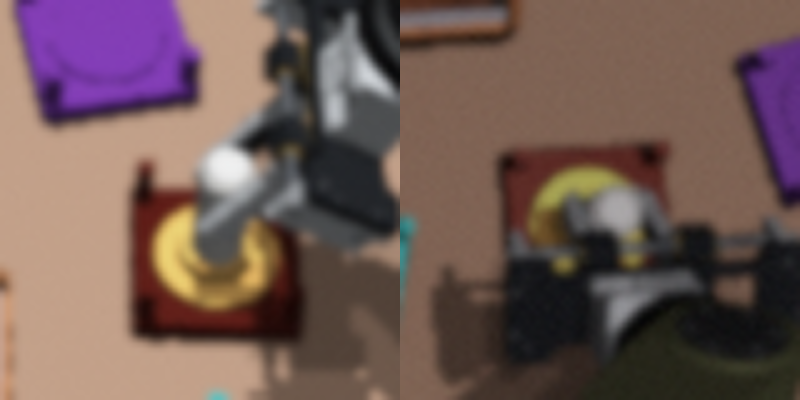

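{"method": "jog_arm", "body": {"commands": [[0, 0, -0.001, 0, 0, 0, 0.2], [0, 0, -0.0015, 0, 0, 0, 0.2], [0, 0, -0.002, 0, 0, 0, 0.2], [0, 0, -0.0025, 0, 0, 0, 0.2], [0, 0, -0.003, 0, 0, 0, 0.2], [0, 0, -0.003, 0, 0, 0, 0.2], [0, 0, -0.003, 0, 0, 0, 0.2], [0, 0, -0.003, 0, 0, 0, 0.2], [0, 0, -0.003, 0, 0, 0, 0.2], [0, 0, -0.003, 0, 0, 0, 0.2]]}}

```text
clock: 16.4
eef_pos: [412.6, -325.7, 72.0]
eef_rot: [3.141, -0.559, 0.077]
wrist_force: [-0.5, -0.5, -0.7]
finger_gap: 33.8
```

```bash
python3 -c "
from h import *
for i in range(4): camera('top');p=manip.read_state();print(p['wrist_force'],p['moment'],p['eef_pos'])"
```

```text
[-0.12785832 -0.09845352 -0.80695685] [-0.03521744  0.26109068 -0.03028034] [ 412.59231691 -325.71594282   71.99267253]
[ 0.19008124 -0.96073139 -0.52635619] [-0.04084195  0.29847145  0.01674035] [ 412.58849717 -325.69067385   71.98035281]
[-0.80290472  0.90656462  0.22039513] [ 0.02272722  0.2883572  -0.02508706] [ 412.59388177 -325.69648497   71.99204496]
[-0.05105431 -0.67311025 -0.99879447] [-0.06057929  0.31260076  0.0029293 ] [ 412.58904395 -325.71536804   71.98467963]
```

{"method": "jog_arm", "body": {"commands": [[0, 0, -0.0005, 0, 0, 0, 0.2], [0, 0, -0.001, 0, 0, 0, 0.2], [0, 0, -0.0015, 0, 0, 0, 0.2], [0, 0, -0.0015, 0, 0, 0, 0.2], [0, 0, -0.0015, 0, 0, 0, 0.2], [0, 0, -0.0015, 0, 0, 0, 0.2], [0, 0, -0.0015, 0, 0, 0, 0.2], [0, 0, -0.0015, 0, 0, 0, 0.2], [0, 0, -0.0015, 0, 0, 0, 0.2], [0, 0, -0.0015, 0, 0, 0, 0.2]]}}

```text
clock: 17.85
eef_pos: [413.0, -326.0, 71.9]
eef_rot: [3.139, -0.56, 0.078]
wrist_force: [-8.1, 3.7, 19.0]
finger_gap: 33.2
```

```bash
python3 -c "
from h import *
for i in range(4): camera('top');p=manip.read_state();print(p['wrist_force'],p['moment'],p['eef_pos'])"
```

```text
[-9.16734182  2.63426632 18.90855904] [ 0.96160159 -0.02602569  0.46499414] [ 413.00024266 -326.04189681   71.86656729]
[-8.15691891  4.61691478 18.48702035] [ 1.01640351 -0.0417214   0.55859855] [ 413.00227502 -326.01021015   71.84053122]
[-8.83073191  4.44193796 18.42334913] [ 0.97076364 -0.0229639   0.54688623] [ 413.00687375 -326.00536029   71.84365837]
[-7.9037891   4.74475167 17.770808  ] [ 1.02944356 -0.02155407  0.56335972] [ 413.00417611 -326.00893211   71.85966678]
```

{"method": "jog_arm", "body": {"commands": [[0, 0, 0.0007, 0, 0, 0, 0.2], [0, 0, 0.0013, 0, 0, 0, 0.2], [0, 0, 0.0013, 0, 0, 0, 0.2], [0, 0, 0.0013, 0, 0, 0, 0.2], [0, 0, 0.0013, 0, 0, 0, 0.37], [0, 0, 0.0013, 0, 0, 0, 0.4], [0, 0, 0.0013, 0, 0, 0, 0.45], [0, 0, 0.0013, 0, 0, 0, 0.55], [0, 0, 0.0013, 0, 0, 0, 0.65], [0, 0, 0.0013, 0, 0, 0, 0.65]]}}

```text
clock: 19.3
eef_pos: [412.6, -325.7, 71.7]
eef_rot: [3.141, -0.558, 0.077]
wrist_force: [-0.1, -0.4, 0.4]
finger_gap: 60.9
```

```bash
python3 look.py c13
```

```text
scene 327 99
top 361 191
19.4 [-0.61685173 -1.0896708   0.28897969] [ 412.57854631 -325.71319506   71.77032439] 61.07770537485291
```

View pics/c13.png

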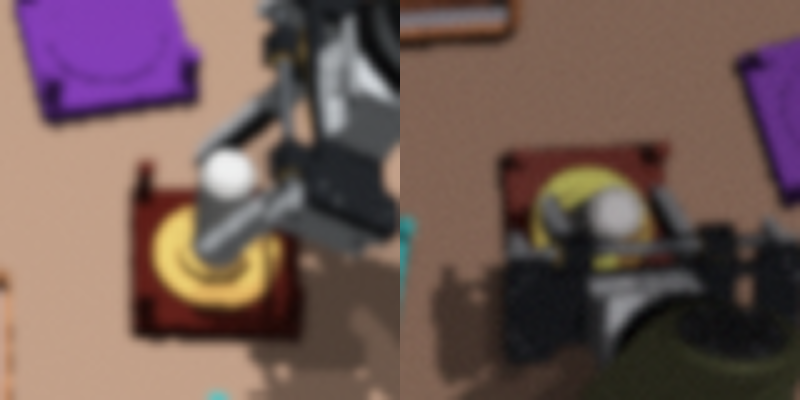

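Released, standing on the plate. Retract along the tool axis and raise.

{"method": "jog_arm", "body": {"commands": [[-0.007, -0.0005, 0.012, 0, 0, 0, 0.65], [-0.015, -0.001, 0.024, 0, 0, 0, 0.65], [-0.025, -0.002, 0.04, 0, 0, 0, 0.65], [-0.035, -0.003, 0.056, 0, 0, 0, 0.65], [-0.047, -0.004, 0.075, 0, 0, 0, 0.6], [-0.06, -0.004, 0.097, 0, 0, 0, 0.5], [-0.065, 0.03, 0.13, 0, 0, 0, 0.43], [-0.06, 0.08, 0.15, 0, 0, 0, 0.43], [-0.05, 0.13, 0.16, 0, 0, 0, 0.43], [-0.02, 0.18, 0.16, 0, 0, 0, 0.43]]}}

```text
clock: 20.65
eef_pos: [392.1, -145.1, 233.7]
eef_rot: [3.137, -0.561, 0.076]
wrist_force: [1.6, -1.3, -0.5]
finger_gap: 40.3
```

```bash
python3 - <<'E'
from h import *
import pickle
S=camera("scene");T=camera("top");pickle.dump((S,T),open("p14.pkl","wb"))
p=manip.read_state();print(p["clock"],p["eef_pos"])
L=[402.3,-326.7,21]
out=[]
for c in(S,T):
    q=proj(c,[L])[0];x0,y0=q.astype(int)-[25,25];print(x0,y0)
    out.append(cv2.resize(c["pixels"][y0:y0+50,x0:x0+50],(400,400),interpolation=2))
    print((proj(c,[np.array(L)+[0,0,a] for a in(0,10,93)])-[x0,y0]+.5)*8-.5)
cv2.imwrite("pics/c14.png",np.hstack(out))
out=[]
for c,(x0,y0) in((S,(200,90)),(T,(225,90))):out.append(cv2.resize(c["pixels"][y0:y0+200,x0:x0+200],(400,400),interpolation=2))
cv2.imwrite("pics/c15.png",np.hstack(out))
E
```

```text
20.75 [ 393.79259742 -140.76290328  233.02706145]
344 124
[[207.29881606 204.97902043]
 [209.58618319 190.8264562 ]
 [229.5257439   67.10176061]]
373 211
[[205.76947479 207.32093837]
 [210.59831299 205.15151212]
 [253.51442338 185.8700421 ]]
```

View pics/c14.png

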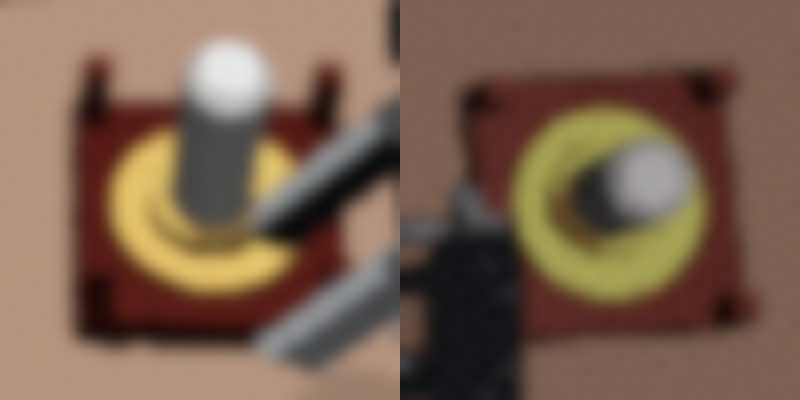

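View pics/c15.png

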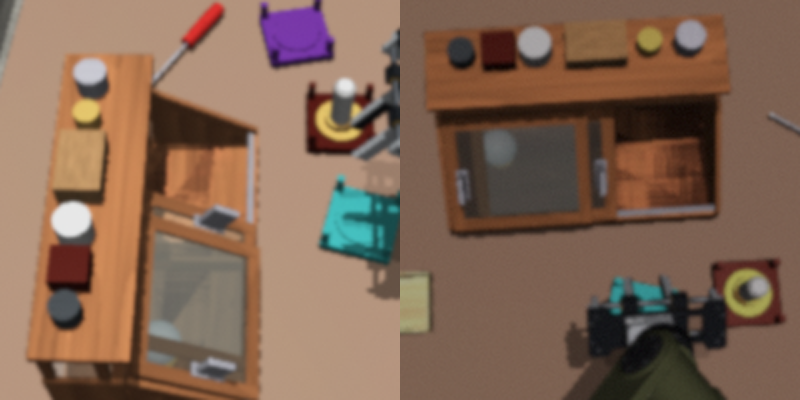

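```bash
python3 - <<'E'
from h import *
import pickle
S,T=pickle.load(open("p14.pkl","rb"))
out=[]
for c in (S,T):
    x0,y0=proj(c,[W(sl(82,-31,40))])[0].astype(int)-20
    im=cv2.resize(c["pixels"][y0:y0+40,x0:x0+40],None,fx=9,fy=9,interpolation=2)
    for yy in(-36,-26):
        p=(proj(c,[W(sl(62,yy,8)),W(sl(62,yy,58)),W(sl(102,yy,58)),W(sl(102,yy,8))])-[x0,y0]+.5)*9-.5
        cv2.polylines(im,[np.round(p*8).astype(int)],True,(0,255,0),1,cv2.LINE_AA,3)
    out.append(im)
cv2.imwrite("pics/c16.png",np.hstack(out))
for n in(100,37):print(delta(W(sl(82,-31,n))))
E
```

```text
[ 0.1445  0.0607 -0.0598  0.0009  0.001  -0.0034]
[ 0.1778  0.0633 -0.1132  0.0009  0.001  -0.0034]
```

View pics/c16.png

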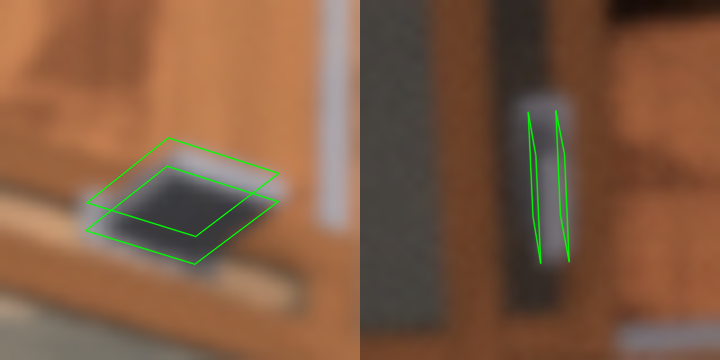

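{"method": "jog_arm", "body": {"commands": [[0.03, 0.015, 0, 0, 0, 0, 0.43], [0.06, 0.03, 0, 0, 0, 0, 0.43], [0.09, 0.045, -0.01, 0, 0, 0, 0.43], [0.12, 0.06, -0.03, 0, 0, 0, 0.43], [0.1445, 0.0607, -0.06, 0, 0, 0, 0.43], [0.1445, 0.0607, -0.06, 0, 0, 0, 0.43], [0.153, 0.061, -0.073, 0, 0, 0, 0.43], [0.161, 0.062, -0.086, 0, 0, 0, 0.43], [0.169, 0.063, -0.099, 0, 0, 0, 0.43], [0.1765, 0.063, -0.111, 0, 0, 0, 0.43]]}}

```text
clock: 22.0
eef_pos: [569.4, -82.8, 120.3]
eef_rot: [3.141, -0.559, 0.077]
wrist_force: [0.6, -0.5, 0.1]
finger_gap: 40.1
```

```bash
python3 look.py c17; python3 -c "
from h import *
print(delta(W(sl(82,-31,37))))"
```

```text
scene 269 156
top 287 140
22.1 [0.67553884 0.91635667 0.08586373] [569.00249077 -82.55594709 119.27004889] 40.19284836490696
[ 0.0026  0.0051  0.0006  0.0001 -0.0009  0.0001]
```

View pics/c17.png

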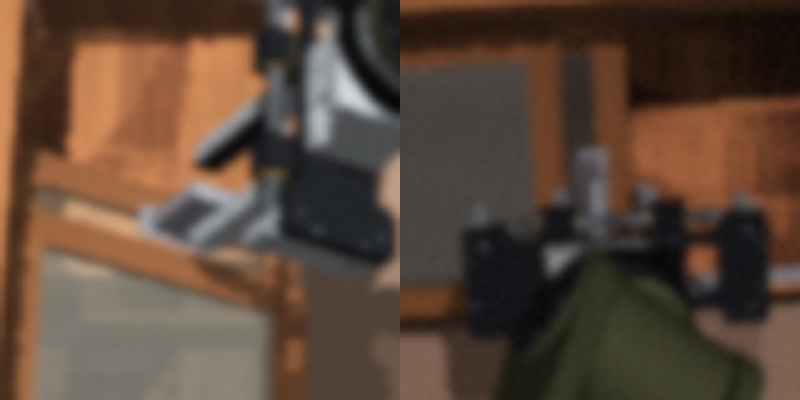

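{"method": "jog_arm", "body": {"commands": [[0.001, -0.012, 0, 0, 0, 0, 0.43], [0.002, -0.026, 0, 0, 0, 0, 0.43], [0.004, -0.048, 0, 0, 0, 0, 0.43], [0.005, -0.07, 0, 0, 0, 0, 0.43], [0.007, -0.092, 0, 0, 0, 0, 0.43], [0.009, -0.114, 0, 0, 0, 0, 0.43], [0.0105, -0.136, 0, 0, 0, 0, 0.43], [0.012, -0.153, 0, 0, 0, 0, 0.43], [0.013, -0.164, 0, 0, 0, 0, 0.43], [0.0132, -0.169, 0, 0, 0, 0, 0.43]]}}

```text
clock: 23.35
eef_pos: [582.4, -252.0, 120.8]
eef_rot: [3.141, -0.559, 0.077]
wrist_force: [2.1, 1.5, -0.0]
finger_gap: 40.6
```

{"method": "jog_arm", "body": {"commands": [[0, -0.001, 0, 0, 0, 0, 0.43], [0, -0.002, 0, 0, 0, 0, 0.43], [0, -0.003, 0, 0, 0, 0, 0.43], [0, -0.004, 0, 0, 0, 0, 0.43], [0, -0.005, 0, 0, 0, 0, 0.43], [0, -0.006, 0, 0, 0, 0, 0.43], [0, -0.007, 0, 0, 0, 0, 0.43], [0, -0.007, 0, 0, 0, 0, 0.43], [0, -0.007, 0, 0, 0, 0, 0.43], [0, -0.007, 0, 0, 0, 0, 0.43]]}}

```text
clock: 24.6
eef_pos: [582.3, -257.7, 120.7]
eef_rot: [-3.141, -0.558, 0.077]
wrist_force: [0.9, 8.2, 2.3]
finger_gap: 40.0
```

```bash
python3 look.py c18
```

```text
scene 271 104
top 341 137
24.7 [0.76154432 7.10193337 2.43399096] [ 582.26717815 -257.75113754  120.66385415] 40.72091942667037
```

View pics/c18.png

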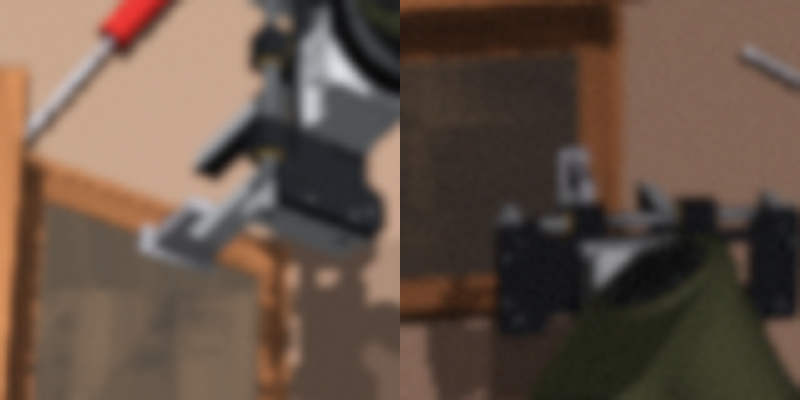

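{"method": "jog_arm", "body": {"commands": [[0, 0.006, 0, 0, 0, 0, 0.43], [0, 0.014, 0, 0, 0, 0, 0.43], [0, 0.014, 0, 0, 0, 0, 0.43], [-0.012, 0.013, 0.02, 0, 0, 0, 0.43], [-0.026, 0.012, 0.042, 0, 0, 0, 0.43], [-0.044, 0.01, 0.07, 0, 0, 0, 0.43], [-0.065, 0.02, 0.11, 0, 0, 0, 0.43], [-0.1, 0.06, 0.14, 0, 0, 0, 0.43], [-0.14, 0.11, 0.16, 0, 0, 0, 0.43], [-0.18, 0.16, 0.17, 0, 0, 0, 0.43]]}}

```text
clock: 25.95
eef_pos: [405.3, -103.1, 290.5]
eef_rot: [3.14, -0.56, 0.077]
wrist_force: [0.7, 0.0, 0.5]
finger_gap: 40.3
```

{"method": "jog_arm", "body": {"commands": [[-0.01, 0.04, 0, 0, 0, 0, 0.43], [-0.03, 0.08, 0, 0, 0, 0, 0.43], [-0.05, 0.12, 0, 0, 0, 0, 0.43], [-0.06, 0.15, 0, 0, 0, 0, 0.43], [-0.06, 0.15, 0, 0, 0, 0, 0.43], [-0.06, 0.15, 0, 0, 0, 0, 0.43], [-0.06, 0.15, 0, 0, 0, 0, 0.43], [-0.06, 0.15, 0, 0, 0, 0, 0.43], [-0.06, 0.15, 0, 0, 0, 0, 0.43], [-0.06, 0.15, 0, 0, 0, 0, 0.43]]}}

```text
clock: 27.2
eef_pos: [346.5, 45.9, 289.6]
eef_rot: [3.141, -0.558, 0.077]
wrist_force: [0.1, -0.3, 0.7]
finger_gap: 40.3
```

```bash
python3 - <<'E'
from h import *
import pickle
S=camera("scene");T=camera("top");pickle.dump((S,T),open("p19.pkl","wb"))
S0=pickle.load(open("scene.pkl","rb"));T0=pickle.load(open("top.pkl","rb"))
print(manip.read_state()["clock"],manip.read_state()["eef_pos"])
out=[]
for c,(x0,y0) in((S,(200,90)),(T,(225,90))):out.append(cv2.resize(c["pixels"][y0:y0+200,x0:x0+200],(400,400),interpolation=2))
o2=[]
for c,(x0,y0) in((S0,(200,90)),(T0,(225,90))):o2.append(cv2.resize(c["pixels"][y0:y0+100,x0:x0+200],(400,200),interpolation=2))
o2=[cv2.resize(np.clip(3*cv2.absdiff(a["pixels"],b["pixels"])[90:190,x:x+200].astype(int),0,255).astype(np.uint8),(400,200)) for a,b,x in((S,S0,200),(T,T0,225))]
cv2.imwrite("pics/c19.png",np.vstack([np.hstack(out),np.hstack(o2)]))
out=[]
for c in(S,T):
    x0,y0=proj(c,[[402,-327,21]])[0].astype(int)-25
    out.append(cv2.resize(c["pixels"][y0:y0+50,x0:x0+50],(400,400),interpolation=2))
cv2.imwrite("pics/c20.png",np.hstack(out))
E
```

```text
27.3 [346.5095362   45.98366468 289.61548903]
```

View pics/c19.png

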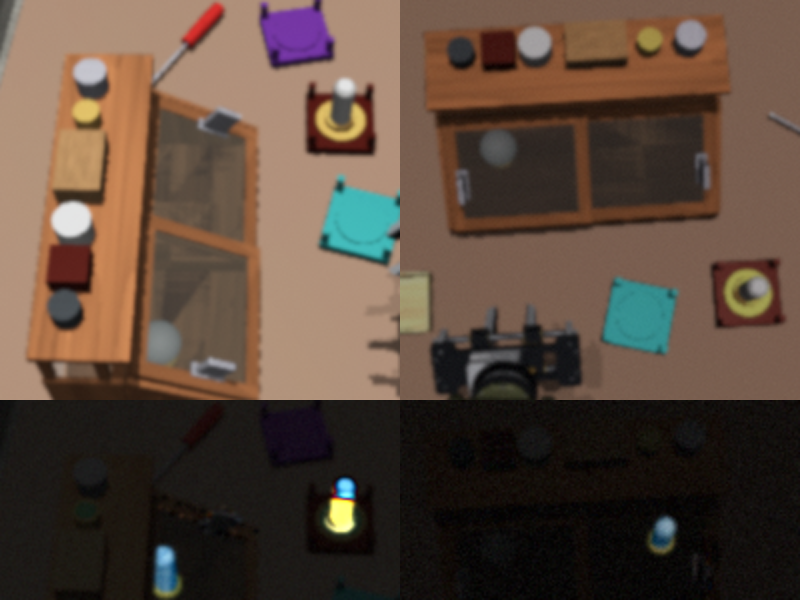

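View pics/c20.png

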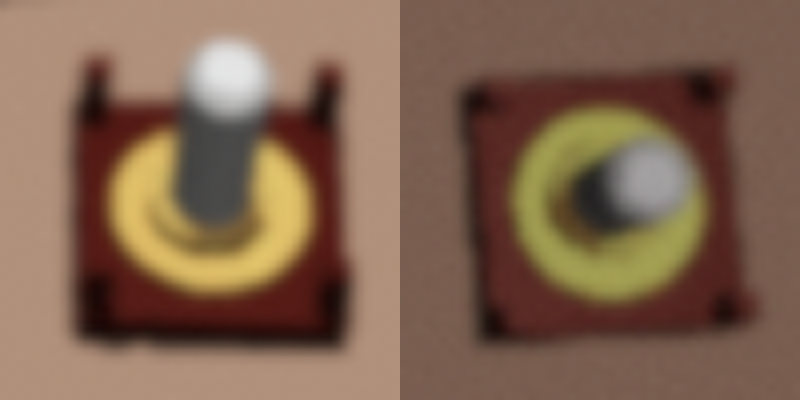

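```bash
python3 - <<'E'
from h import *
import pickle
S,T=pickle.load(open("p19.pkl","rb"));S0=pickle.load(open("scene.pkl","rb"));T0=pickle.load(open("top.pkl","rb"))
g=lambda c:cv2.GaussianBlur(cv2.cvtColor(c["pixels"],6),(0,0),.8).astype(np.float32)
for y in(-196,196):
  for a,b in((S,S0),(T,T0)):
    x0,y0=proj(a,[W(sl(82,y,45))])[0].astype(int)-14
    A=g(a)[y0:y0+28,x0:x0+28];B=g(b)[y0:y0+28,x0:x0+28]
    w=np.eye(2,3,dtype=np.float32);cc,w=cv2.findTransformECC(B,A,w,cv2.MOTION_TRANSLATION,(3,100,1e-6))
    pp=proj(a,[W(sl(82,y,45)),W(sl(82,y+10,45))]);print(y,w[:,2],"px per 10mm +y",pp[1]-pp[0])
E
```

```text
-196 [-0.04337436 -0.05824194] px per 10mm +y [-0.09264703  2.79610298]
-196 [0.04418483 0.03016802] px per 10mm +y [-3.12151376  0.18556347]
196 [0.01515894 0.0064444 ] px per 10mm +y [-0.11516336  3.67849483]
196 [-0.00266143  0.00128189] px per 10mm +y [-3.14629709  0.18740444]
```

```bash
python3 - <<'E'
from h import *
import pickle
S,T=pickle.load(open("p19.pkl","rb"));S0=pickle.load(open("scene.pkl","rb"));T0=pickle.load(open("top.pkl","rb"))
g=lambda c:cv2.cvtColor(c["pixels"],6).astype(int)
x,y=proj(T,[W(sl(82,-196,50))])[0].astype(int);print(x,y)
print(g(T0)[y-4:y+6,x-12:x+12].mean(0).round());print(g(T)[y-4:y+6,x-12:x+12].mean(0).round())
out=[]
for a,b in((S0,S),(T0,T)):
    x0,y0=proj(a,[W(sl(82,-196,45))])[0].astype(int)-15
    out+=[np.vstack([cv2.resize(q["pixels"][y0:y0+30,x0:x0+30],(300,300),interpolation=2) for q in(a,b)])]
cv2.imwrite("pics/c21.png",np.hstack(out))
E
```

```text
377 177
[ 44.  44.  44.  45.  44.  45.  48.  55.  59.  49.  42.  63.  96. 108.
 101.  86.  75.  72.  77.  84.  95. 101. 104. 106.]
[ 42.  41.  42.  41.  42.  42.  42.  48.  55.  48.  41.  60.  90. 104.
  98.  84.  72.  68.  73.  80.  90.  97.  99. 100.]
```

View pics/c21.png

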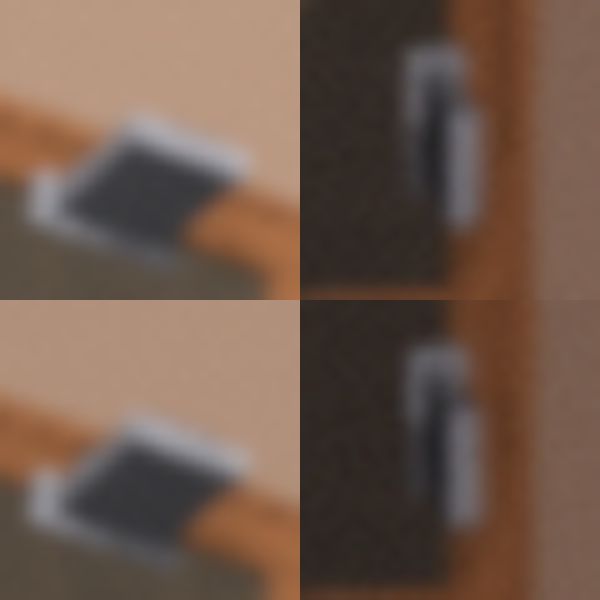

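The right door's pull is back where it was to within about a millimetre, and everything else is unchanged, so I'm handing in.

```bash
python3 -c "
from cell import manip
print(manip.read_state()['wrist_force'],manip.sign_off())"
```

```text
the job is handed in; nothing more can be done
[-0.36266886 -0.40135315 -0.51197775] None
```

I slid the right door open by its pull, lifted the tube lamp out with the tool leaning 32°, and set it on the brass plate of the dark red lantern. I let go after the wrist force showed contact, then pushed the door shut against its stop. The job was handed in at about 27 s; sign-off gave no verdict.

**Last checks:**
- **Lamp:** it stands upright on the plate, about 2–5 mm off centre by the two views.
- **Right door:** shut. Its pull is back at its starting pixels to about 1 mm, and the stop pushed back with 7–8 N.
- **Left door, globe lamp and screwdriver:** the left door's pull has not shifted between the before and after pictures. I saw no change in the globe lamp or the screwdriver's shaft, but only by eye in crops.
- **Robot:** clear of everything at the end.
- **Tray and cup:** not compared in the last pictures, but the arm never went near the cup, and ended up high over the bench near the tray.

**What disagreed:**
- The two cameras put the lamp and the plate 2–6 mm apart from each other, so I used averages.
- I lowered slightly too far when setting the lamp down, so it pressed with about 19 N; I eased that off before letting go.

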